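Put the kettle on the small plate and switch that plate to low

TASK

Carry the kettle upright to the hob and stand it squarely in the middle of the smaller of the two plates. Then switch on that plate, and only that one: push the knob in front of it in against its spring, turn it clockwise past the safety stop to low (pointer at the single dot) and let it come out again. Leave the mug and the canister alone.

Things in the scene. Friction and masses are not known exactly. Their poses are not given: they have to be found in the camera images.
- hob: white tabletop electric hob, steel top, 300 mm deep (x), 420 wide (y), 65 high, fixed. Origin: centre of its underside; x to its back, y to its left seen from the robot. Two dark plates centred at x = +53, y = +105 and -105 mm, each with its own knob in front at x = -112, same y. Round each knob, clockwise: a bar at off, then one, two and three black dots.
- small_plate_top (a point): centre of the upper face of the smaller plate, dark, 145 mm across, its face 73 mm above the worktop. It may be the left or the right plate of the hob. z up.
- large_plate_top (a point): centre of the upper face of the larger plate, dark, 180 mm across, its face 73 mm above the worktop; it is the other one. z up.
- left_knob (a joint): angle of the left knob (seen from the robot); it switches the left plate. 0 = off, white pointer to the hob's back (+x); grows clockwise from above to 2.75. One dot (low) at 1.05, two at 1.83, three (high) at 2.62. Standing out, it is blocked by the safety stop at 0.1; pushed in 6 mm or more it passes under it, and beyond 0.75 it can spring out again. Stays where left (friction 0.05 N m).
- right_knob (a joint): angle of the right knob (seen from the robot); it switches the right plate. 0 = off, white pointer to the hob's back (+x); grows clockwise from above to 2.75. One dot (low) at 1.05, two at 1.83, three (high) at 2.62. Standing out, it is blocked by the safety stop at 0.1; pushed in 6 mm or more it passes under it, and beyond 0.75 it can spring out again. Stays where left (friction 0.05 N m).
- left_knob_press (a joint): how far the left knob is pushed in, in m: 0 = out, 0.008 = all the way. The spring takes about 5 N to start and 11 N at the bottom.
- right_knob_press (a joint): how far the right knob is pushed in, in m: 0 = out, 0.008 = all the way. The spring takes about 5 N to start and 11 N at the bottom.
- left_knob_grip (a point): on the left knob's axis, in its grip bar, 8 mm under the bar's top (0.101 above the worktop when out). Black knob: round skirt 66 mm across, its upper face 18 mm below this point; on it a straight grip bar 56 mm long, 16 mm wide, 26 mm high, to grip across the 16 mm. x lies along the bar to its white pointer end and turns with the knob; z up.
- right_knob_grip (a point): on the right knob's axis, in its grip bar, 8 mm under the bar's top (0.101 above the worktop when out). Black knob: round skirt 66 mm across, its upper face 18 mm below this point; on it a straight grip bar 56 mm long, 16 mm wide, 26 mm high, to grip across the 16 mm. x lies along the bar to its white pointer end and turns with the knob; z up.
- kettle: steel stovetop kettle, 0.6 kg or so, 132 mm across at its widest, 176 mm high. Origin: centre of its underside (flat foot 110 mm across); z up, x towards the spout, whose tip is 100 mm from the axis and 95 mm up. Lid with a small black knob to 114 mm. A fixed arched handle stands over the lid in the plane of the spout.
- kettle_grip (a point): middle of the kettle's black handle bar, 165 mm above the foot, straight above the kettle's centre. The bar is 84 mm long (along the kettle's x), 18 mm wide (y) and 22 mm high; 40 mm of free space between it and the lid's knob.
- mug_sink: white mug with yellow stripes, 86 mm across without its handle, 101 mm high. Origin: centre of its underside. Bystander, leave it alone.
- tea_canister: cream lidded canister, 87 mm across, 110 mm high. Origin: centre of its underside. Bystander, leave it alone.

How it is judged:
By the outcome, as a careful person would: the job done as asked, in the order asked, and still so for the second after the job is handed in, with the robot touching nothing.
It also fails if it takes over 54 s, if anything falls off the work surface, if the arm or the gripper's body presses on something with over 40 N, if the wrist force passes 120 N, or if a joint passes its speed limit or range.

ROBOT

A 6-joint arm with a two-finger parallel gripper is mounted at the origin on a cart in front of the work surface, level with it; the furniture and walls round the work are solid. World frame = base frame: x ahead of the robot, y to its left, z up, the work surface at z = 0. Lengths are in m, angles in rad, forces in N, time in s.
With the tool pointing down it reaches from about 0.325 to 0.75 m from the base axis. Payload 7.6 kg.
Tool frame: the origin (TCP) lies at the very end of the fingers, on their centre line; the grasp point (between the pads) lies 19 mm behind it; z points along the fingers, y is the line along which they close (so a half turn about z gives the same grasp; the last joint's range is limited). The gripper opens to 85 mm and grips with 20 to 120 N. Pads are 22 mm wide; open, the fingers measure 114 mm over their backs; the gripper's body (76 mm by 85 mm) begins 54 mm behind the grasp point. The pads swing forward as they close: fully open they stand 13 mm farther back than shut.
Start: joints at [-1.195, 0.052, 1.401, -0, 1.689, -0.07], TCP at [0.226, -0.474, 0.231] pointing down, gripper open.
Joint ranges: [-2.9, 2.9], [-0.91, 2.17], [0.12, 2.37], [-1.06, 4.2], [0.26, 2.73], [-2.93, 2.93]. Speed limits (rad/s): [2.57, 2.57, 3.01, 3.14, 3.14, 3.14].

INTERFACE

Orientations are given as a rotation vector (axis times angle).
In Python, from station import robot gives the robot as it stands. The module is installed in compiled form; this text tells all that it offers.
- The arm moves only by the tool send_rows, never from a script. Its argument "series" is a list that holds one entry, the list of rows, each a list of 7 numbers: the shift along the tool's x, y, z in units of 0.6 m (1.0 is 0.6 m), then the turn, a rotation vector about the tool's x, y, z in units of 45 degrees (1.0 is 45 degrees), then the opening, from -1 (shut) to 1 (fully open). In form: [[[x, y, z, ax, ay, az, claw], ...]]. A call has exactly 8 rows; each row shifts and turns the commanded pose from where the row before left it, along the tool's axes as they then stand; what a row does not reach is not made up. A row lasts 1/8 s, in which the tool goes at most 62.5 mm and 10.7 degrees, less where a joint would pass 70% of its speed; a pose out of reach is approached as far as the arm can. A call with a number of a shift or a turn outside -1 to 1 is refused whole. A call with a gripper value outside its range is refused whole. The fingers move at their own pace and stop on an object; "grip_force" is the grip in N (left out, the last holds). Time passes only in rows, so rows that do not move let the fingers close, or fill a call up. It gives the time, the measured TCP pose, the force, the opening and the grip force at its end, in the units of the state.
- robot.observe(): the state, without advancing time (a new reading comes with each control period).
- robot.capture(name): name is "side" or "top"; returns the picture (480x640x3 uint8, blue, green, red); there is no depth.
- robot.calibration(name): a dict with "K" (3x3 intrinsics, pixels), "R" (3x3) and "t" (3): a world point X has camera coordinates R X + t. Camera axes: x right, y down, z forward; pixel columns grow to the right and rows downward; lengths in m; the calibration is good to about 2 mm. A picture is of the moment at which its call begins. calibration takes no time and is no camera call.
- robot.close_job(): hands the job in; it is judged then, once.
Trained networks look in the newest picture that a camera, given by its name, has taken for a name from the list of things; names that differ only in an ending like _2 or _b are one class to them, and where a whole thing is asked for, a point or a joint stands for the part that bears it (a point fixed in the world has none). Each returns a list of dicts, best first, with "confidence" (0 to 1); they miss things now and then, are a little off and sometimes report something else, mostly with a low value. They report only what shows in the picture. A call takes as long as a camera call.
- robot.recognise(camera, label): "xy" ([column, row] in pixels, amid what is visible of it).
- robot.pinpoint(camera, label): "xy" ([column, row] in pixels: a listed point, or the origin of a listed thing).
The state is a dict: "clock": time; "joint_pos": joint angles; "qd": joint speeds; "joint_efforts": joint torques, N m; "ee_pos": TCP position; "tcp_rot": TCP orientation; "wrist_force": force on the tool from outside, world axes, zero at the start; "torque": the same for the moment, N m; "width": finger opening in m; "finger_force": force on a finger pad.
Only numpy, scipy, OpenCV 4.12 (cv2) and the standard library are available. Lean on these libraries where they do the work, as an engineer would, in place of code of your own. Each camera call takes 0.05 s, during which the arm holds its last target. There are 200 camera calls.

## Working session

There is one attempt and no reset: what is moved stays moved. The work goes in short steps, Python scripts to look and compute and a tool call to move; the robot and the scene stay as the last step left them, time stands still between calls to the robot, and variables do not carry over. Pictures are saved under pics/ and viewed, at most 10 in all, crops included, and the job is handed in when it is done.

Besides the shell and the picture viewer there is one more tool, called after "Call:" as name([rows], argument=value, ...), one row to a line, values as JSON. send_rows: Moves the arm, as the interface text tells. Shifts and turns lie within -1 to 1; 1 stands for 0.6 m of shift or 45 degrees of turn. Its arguments: {"type":"object","properties":{"series":{"type":"array","items":{"type":"array","items":{"type":"array","items":{"type":"number","minimum":-1,"maximum":1}}}},"grip_force":{"type":"number"}},"required":["series"]}

```bash
mkdir -p pics
cat > h.py <<'E'
import numpy as np, cv2
from scipy.spatial.transform import Rotation as Ro
from station import robot
def ray(cam,uv):
    c=robot.calibration(cam);K,R,t=[np.array(c[k]) for k in("K","R","t")]
    return -R.T@t, R.T@np.linalg.solve(K,[uv[0],uv[1],1])
def atz(cam,uv,z):
    o,d=ray(cam,uv); return o+d*(z-o[2])/d[2]
def tri(a,b):
    o1,d1=ray("top",a);o2,d2=ray("side",b)
    s=np.linalg.lstsq(np.c_[d1,-d2],o2-o1,rcond=None)[0]
    p,q=o1+d1*s[0],o2+d2*s[1]; return (p+q)/2,np.linalg.norm(p-q)
def proj(cam,X):
    c=robot.calibration(cam);p=np.array(c["K"])@(np.array(c["R"])@np.array(X)+np.array(c["t"]));return p[:2]/p[2]
E
python3 - <<'E'
from h import *
for c in("top","side"):
    cv2.imwrite(f"pics/{c}1.png",robot.capture(c))
Z=dict(hob=0,small_plate_top=.073,large_plate_top=.073,left_knob_grip=.101,right_knob_grip=.101,kettle=0,kettle_grip=.165,mug_sink=0,tea_canister=0)
for l,z in Z.items():
    r={c:robot.pinpoint(c,l)[:2] for c in("top","side")}
    for c in r:
        for d in r[c]: print(l,c,np.round(d["xy"]),round(d["confidence"],2),atz(c,d["xy"],z).round(3))
    if r["top"] and r["side"]: p,e=tri(r["top"][0]["xy"],r["side"][0]["xy"]);print("   tri",p.round(3),e.round(4))
s=robot.observe();print(s["clock"],s["ee_pos"],s["tcp_rot"],s["width"])
E
```

```text
hob top [293. 242.] 0.71 [0.545 0.157 0.   ]
hob side [326. 249.] 0.88 [0.551 0.151 0.   ]
   tri [ 0.548  0.157 -0.006] 0.005
small_plate_top top [324. 219.] 0.83 [0.609 0.05  0.073]
small_plate_top top [426. 195.] 0.18 [ 0.678 -0.277  0.073]
small_plate_top side [340. 254.] 0.58 [0.601 0.051 0.073]
   tri [0.605 0.05  0.075] 0.0083
large_plate_top top [254. 224.] 0.62 [0.598 0.272 0.073]
large_plate_top side [341. 211.] 0.82 [0.596 0.264 0.073]
   tri [0.597 0.273 0.066] 0.0036
left_knob_grip top [257. 275.] 0.81 [0.438 0.261 0.101]
left_knob_grip side [290. 204.] 0.67 [0.426 0.254 0.101]
   tri [0.432 0.261 0.096] 0.0128
right_knob_grip top [329. 274.] 0.56 [0.436 0.04  0.101]
right_knob_grip side [286. 242.] 0.8 [0.431 0.066 0.101]
right_knob_grip side [344. 212.] 0.31 [0.605 0.225 0.101]
   tri [0.436 0.04  0.125] 0.0009
kettle top [421. 254.] 0.68 [ 0.494 -0.269  0.   ]
kettle side [300. 352.] 0.93 [ 0.503 -0.265  0.   ]
   tri [ 0.499 -0.268  0.003] 0.0102
kettle_grip side [298. 312.] 0.91 [ 0.502 -0.263  0.165]
mug_sink top [201. 268.] 0.96 [0.464 0.462 0.   ]
mug_sink side [312. 186.] 0.66 [0.479 0.49  0.   ]
mug_sink side [324. 250.] 0.48 [0.547 0.143 0.   ]
   tri [0.473 0.456 0.024] 0.0178
tea_canister top [428. 198.] 0.96 [ 0.68  -0.299  0.   ]
tea_canister side [364. 371.] 0.66 [ 0.678 -0.314  0.   ]
   tri [ 0.681 -0.303 -0.015] 0.0042
1.0 [ 0.22638863 -0.4736862   0.2313181 ] [3.06382342e+00 6.94429633e-01 5.29366448e-05] 0.08535406642071516
```

View pics/top1.png

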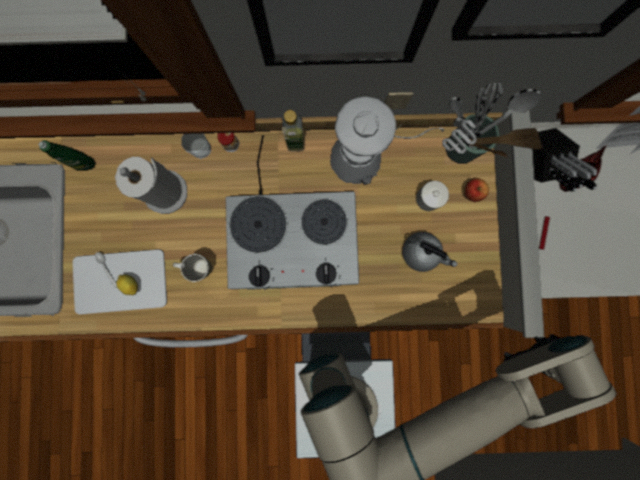

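View pics/side1.png

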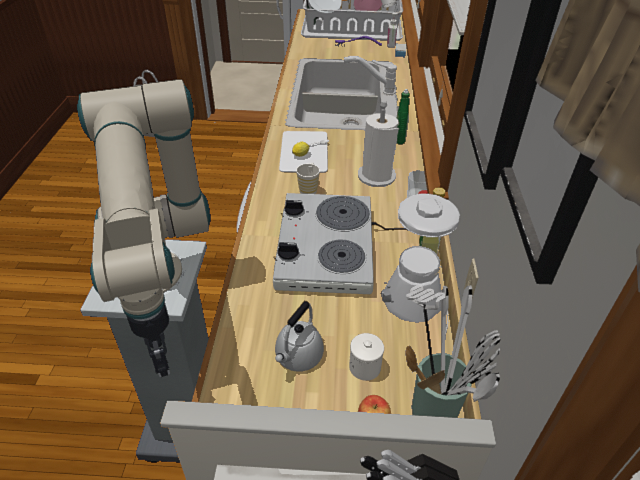

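The top view shows the smaller plate on the right (324,220), its knob at (326,272), and the kettle at (422,252) with its black handle running from about (422,243) to (454,264). The side view agrees: small plate (341,255), kettle (299,345). Next I'll zoom in to get the handle direction and refine the positions.

Run:
```python
from h import *
t=cv2.imread("pics/top1.png");s=cv2.imread("pics/side1.png")
f=lambda im,x,y,w,h,W,H:cv2.resize(im[y:y+h,x:x+w],(W,H),interpolation=cv2.INTER_CUBIC)
a=np.hstack([f(t,395,225,66,50,396,300),f(s,265,295,66,80,330,300)[:, :400]])
b=np.hstack([f(t,220,188,146,104,421,300),f(s,268,190,110,108,305,300)])
cv2.imwrite("pics/crop.png",np.vstack([a,b[:,:a.shape[1]]]))
# dark handle, both views
for im,cam,(x,y,w,h) in((t,"top",(400,230,66,44)),(s,"side",(275,298,50,35))):
    g=im[y:y+h,x:x+w].max(2)<45
    n,l,st,ce=cv2.connectedComponentsWithStats(g.astype(np.uint8))
    for i in np.argsort(-st[1:,4])[:2]+1:
        P=np.argwhere(l==i)[:,::-1]+[x,y]
        c=P.mean(0);u=np.linalg.svd(P-c,full_matrices=False)[2][0];q=(P-c)@u
        e=[atz(cam,c+u*k,.165) for k in(q.min(),q.max())]
        print(cam,st[i,4],c.round(1),(c+u*q.min()).round(),(c+u*q.max()).round(),e[0].round(3),e[1].round(3),((e[0]+e[1])/2).round(3),np.linalg.norm(e[0]-e[1]).round(3),np.degrees(np.arctan2(*(e[1]-e[0])[1::-1])).round(1))
# hob top: bright region corners
for cam in("top","side"):
    print(cam,[proj(cam,p).round(1).tolist() for p in((.5,-.265,0),(.5,-.265,.165))])
```

```text
top 197 [432.7 249.5] [420. 243.] [446. 256.] [ 0.52  -0.23   0.165] [ 0.479 -0.305  0.165] [ 0.5   -0.268  0.165] 0.085 -118.9
top 96 [410.3 239.9] [419. 231.] [400. 251.] [ 0.557 -0.226  0.165] [ 0.498 -0.169  0.165] [ 0.527 -0.198  0.165] 0.083 136.1
side 189 [298.  313.7] [307. 302.] [289. 325.] [ 0.521 -0.229  0.165] [ 0.482 -0.304  0.165] [ 0.502 -0.266  0.165] 0.085 -117.3
side 51 [298.8 328.3] [295. 331.] [302. 326.] [ 0.5   -0.321  0.165] [ 0.515 -0.306  0.165] [ 0.507 -0.314  0.165] 0.021 45.6
top [[419.9, 251.8], [432.5, 249.7]]
side [[298.8, 352.2], [297.7, 312.8]]
```

View pics/crop.png

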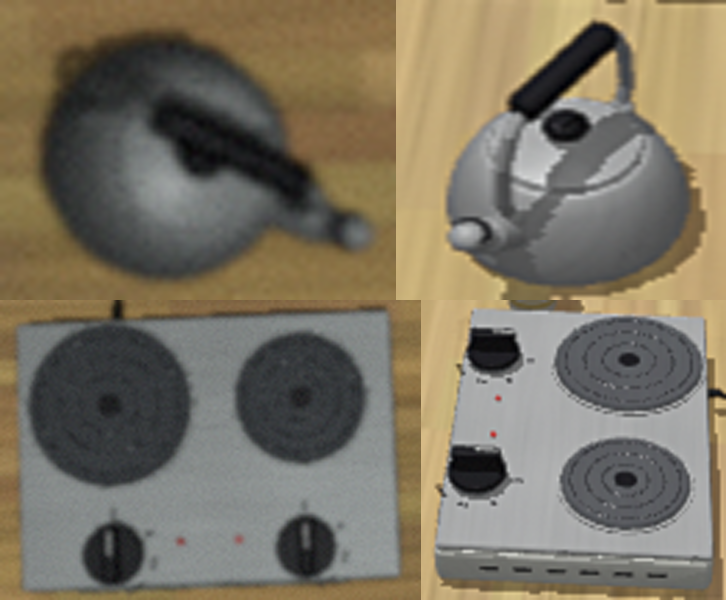

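The crop shows the spout at the handle's lower-right end, about (453,263) in the top view. The small plate is at about (324,221.6), and both knob pointers face the back. Next I'll fit the hob pose.

Run:
```python
from h import *
from scipy.optimize import least_squares
t=cv2.imread("pics/top1.png");s=cv2.imread("pics/side1.png")
obs=[]
def ell(im,cam,c,r,th):
    m=np.zeros(im.shape[:2],np.uint8);cv2.circle(m,c,r,255,-1)
    g=((im.max(2)<th)&(m>0)).astype(np.uint8);g=cv2.morphologyEx(g,cv2.MORPH_CLOSE,np.ones((5,5)))
    k=max(cv2.findContours(g,0,1)[0],key=cv2.contourArea);e=cv2.fitEllipse(cv2.convexHull(k));return np.array(e[0])+0,np.array(e[1])
for im,cam,L in((t,"top",(((324,221),29,-105,.053,.073),((258,224),35,105,.053,.073))),(s,"side",(((341,255),30,-105,.053,.073),((343,212),32,105,.053,.073)))):
    for c,r,y,x,z in L:
        e=ell(im,cam,c,r,110);p=atz(cam,e[0],z);print(cam,y,e[0].round(1),e[1].round(1),p.round(4));obs.append((x,y/1000,p))
def mod(v,x,y):return v[:2]+Ro.from_euler('z',v[2]).as_matrix()[:2,:2]@[x,y]
r=least_squares(lambda v:np.concatenate([mod(v,x,y)-p[:2] for x,y,p in obs]),[.55,.155,0])
print(r.x,r.fun.round(4))
for n,x,y in(("small",.053,-.105),("rk",-.112,-.105),("lk",-.112,.105)):
    p=mod(r.x,x,y);print(n,p.round(4),[proj(c,[*p,.109]).round(1) for c in("top","side")])
```

```text
top -105 [323.7 221.2] [45.7 46.1] [0.6029 0.0523 0.073 ]
top 105 [257.7 220.7] [58.3 64.3] [0.6099 0.2615 0.073 ]
side -105 [341.3 256.4] [34.2 46. ] [0.6032 0.0423 0.073 ]
side 105 [344.7 214.1] [35. 58.] [0.608  0.2464 0.073 ]
[ 0.5530189   0.15210875 -0.02854772] [ 0.0001 -0.0066 -0.0009 -0.0059 -0.0002  0.0034  0.001   0.0092]
small [0.603  0.0456] [array([325.9, 219.8]), array([341.7, 247. ])]
rk [0.4381 0.0503] [array([325.8, 273.4]), array([287.3, 243.3])]
lk [0.4441 0.2603] [array([257.2, 273.3]), array([295.9, 200.7])]
```

Run:
```python
from h import *
for n,a,b,z in(("small",(324,221.4),(341.4,254.7),.073),("large",(258,224.2),(342.5,211.5),.073),("rk skirt",(326.1,273.9),(288,253),.083),("lk skirt",(259.2,275.7),(294,209),.083)):
    print(n,atz("top",a,z).round(4),atz("side",b,z).round(4),[x.round(4) for x in tri(a,b)])
# steel outline
t=cv2.imread("pics/top1.png")
h=cv2.cvtColor(t,cv2.COLOR_BGR2HSV);g=((h[...,1]<60)&(h[...,2]>70)).astype(np.uint8)
m=np.zeros_like(g);m[185:296,215:368]=1;g=cv2.morphologyEx(g*m,cv2.MORPH_OPEN,np.ones((3,3)))
k=max(cv2.findContours(g,0,1)[0],key=cv2.contourArea);r=cv2.minAreaRect(k);B=cv2.boxPoints(r);print(r)
P=np.array([atz("top",p,.062) for p in B]);print(P.round(3),P.mean(0).round(4),[np.degrees(np.arctan2(*(P[(i+1)%4]-P[i])[1::-1])).round(1) for i in range(4)])
```

```text
small [0.6021 0.0514 0.073 ] [0.6034 0.0499 0.073 ] [array([0.6028, 0.0514, 0.0714]), np.float64(0.0011)]
large [0.5987 0.2607 0.073 ] [0.6004 0.2595 0.073 ] [array([0.5996, 0.261 , 0.0716]), np.float64(0.0016)]
rk skirt [0.4363 0.0493 0.083 ] [0.441  0.0352 0.083 ] [array([0.4376, 0.0494, 0.0693]), np.float64(0.0029)]
lk skirt [0.4362 0.258  0.083 ] [0.4383 0.2483 0.083 ] [array([0.4365, 0.2593, 0.074 ]), np.float64(0.0009)]
((291.32867431640625, 240.04507446289062), (94.12272644042969, 131.40284729003906), 87.79740142822266)
[[ 0.695  0.37   0.062]
 [ 0.7   -0.051  0.062]
 [ 0.4   -0.053  0.062]
 [ 0.395  0.362  0.062]] [0.5475 0.1569 0.062 ] [np.float64(-89.3), np.float64(-179.6), np.float64(90.7), np.float64(1.6)]
```

Call:
send_rows([
  [[0,0,0,0,0,-0.2,1],[0,0,0,0,0,-0.2,1],[0,0,0,0,0,-0.2,1],[0,0,0,0,0,-0.2,1],[0.065,0.03,0,0,0,0,1],[0.065,0.03,0,0,0,0,1],[0.065,0.03,0,0,0,0,1],[0.065,0.03,0,0,0,0,1]],
], grip_force=60)

```text
clock: 2.0
ee_pos: [0.365, -0.3699, 0.2314]
tcp_rot: [2.699, 1.607, 0.0]
wrist_force: [0.5, -0.2, -0.6]
width: 0.0854
finger_force: 0.0
```

```bash
cat > go.py <<'E'
# usage: go.py x y z ydir(deg): remaining move in tool units, turn then shift
import sys
from h import *
def rem(P,yd):
    s=robot.observe();R=Ro.from_rotvec(s["tcp_rot"]).as_matrix();p=np.array(s["ee_pos"])
    y=np.radians(yd);Y=np.array([np.cos(y),np.sin(y),0]);Z=np.array([0,0,-1.]);T=np.c_[np.cross(Y,Z),Y,Z]
    rv=Ro.from_matrix(R.T@T).as_rotvec()
    print("t",round(s["clock"],2),"pos",p.round(4),"ydir",np.degrees(np.arctan2(R[1,1],R[0,1])).round(1),"tilt",np.degrees(np.arccos(-R[2,2])).round(2),"w",round(s["width"],4),"F",np.round(s["wrist_force"],1),"ff",np.round(s["finger_force"],1))
    print("turn units",(rv/np.pi*4).round(3),"shift(now)",(R.T@(P-p)/.6).round(4),"shift(after turn)",(T.T@(P-p)/.6).round(4),"q",np.round(s["joint_pos"],2))
if len(sys.argv)>4: a=list(map(float,sys.argv[1:5]));rem(np.array(a[:3]),a[3])
E
python3 go.py .501 -.267 .22 -28
```

```text
t 2.0 pos [ 0.365  -0.3699  0.2314] ydir -28.5 tilt 0.02 w 0.0854 F [ 0.5 -0.2 -0.6] ff 0.0
turn units [ 0.    0.   -0.01] shift(now) [0.2588 0.1174 0.0191] shift(after turn) [0.2579 0.1195 0.0191] q [-0.86  0.04  1.42 -0.    1.69 -0.37]
```

Call:
send_rows([
  [[0.065,0.03,0,0,0,-0.01,1],[0.065,0.03,0,0,0,0,1],[0.065,0.03,0,0,0,0,1],[0.063,0.029,0,0,0,0,1],[0,0,0.03,0,0,0,1],[0,0,0.04,0,0,0,1],[0,0,0.04,0,0,0,1],[0,0,0.03,0,0,0,1]],
])

```text
clock: 3.0
ee_pos: [0.499, -0.2683, 0.1455]
tcp_rot: [-2.692, -1.616, 0.002]
wrist_force: [0.3, -0.6, -0.5]
width: 0.0851
finger_force: 0.0
```

```bash
python3 go.py .501 -.267 .146 -28
python3 - <<'E'
from h import *
t=robot.capture("top");s=robot.capture("side")
f=lambda im,x,y:cv2.resize(im[y:y+100,x:x+100],(400,400),interpolation=cv2.INTER_CUBIC)
cv2.imwrite("pics/g1.png",np.hstack([f(t,380,200),f(s,250,270)]))
E
```

```text
t 3.0 pos [ 0.499  -0.2683  0.1455] ydir -28.0 tilt 0.1 w 0.0851 F [ 0.3 -0.6 -0.5] ff 0.0
turn units [-0.002  0.    -0.001] shift(now) [ 0.0034  0.0019 -0.0008] shift(after turn) [ 0.0034  0.0019 -0.0008] q [-0.56  0.21  1.4  -0.    1.53 -0.07]
```

View pics/g1.png

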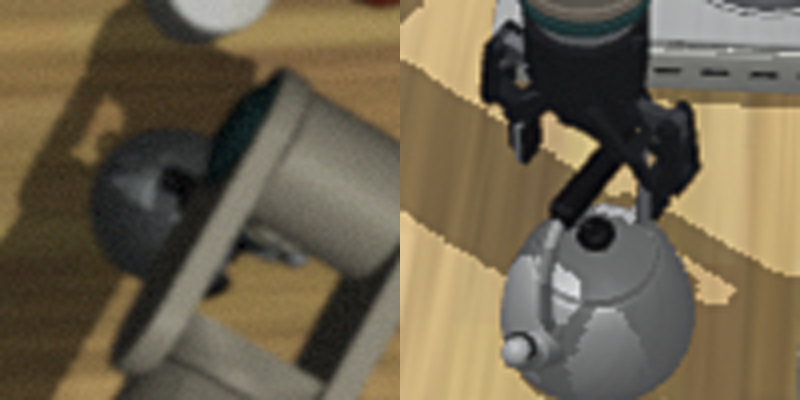

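The fingers straddle the handle bar, which is centred between them in the side crop at about (590,175). Closing now.

Call:
send_rows([
  [[0.003,0.002,0,0,0,0,1],[0,0,0,0,0,0,-1],[0,0,0,0,0,0,-1],[0,0,0,0,0,0,-1],[0,0,0,0,0,0,-1],[0,0,0,0,0,0,-1],[0,0,0,0,0,0,-1],[0,0,0,0,0,0,-1]],
], grip_force=80)

```text
clock: 4.1
ee_pos: [0.5022, -0.2669, 0.1477]
tcp_rot: [2.692, 1.618, 0.001]
wrist_force: [1.4, 0.8, 3.9]
width: 0.017
finger_force: 79.3
```

```bash
python3 go.py .603 .051 .25 1
```

```text
t 4.1 pos [ 0.5022 -0.2669  0.1477] ydir -28.0 tilt 0.05 w 0.017 F [1.4 0.8 3.9] ff 79.3
turn units [ 0.001  0.    -0.644] shift(now) [ 0.5468 -0.1002 -0.1705] shift(after turn) [ 0.5268  0.1773 -0.1705] q [-0.55  0.21  1.39  0.    1.54 -0.06]
```

Call:
send_rows([
  [[0,0,-0.01,0,0,0,-1],[0,0,-0.02,0,0,0,-1],[0,0,-0.03,0,0,0,-1],[0,0,-0.03,0,0,0,-1],[0,0,-0.03,0,0,0,-1],[0,0,-0.03,0,0,0,-1],[0,0,-0.02,0,0,0,-1],[0,0,-0.01,0,0,0,-1]],
])

```text
clock: 5.1
ee_pos: [0.502, -0.267, 0.2562]
tcp_rot: [2.692, 1.617, 0.001]
wrist_force: [-0.1, -0.1, -5.0]
width: 0.0165
finger_force: 78.3
```

```bash
python3 go.py .603 .051 .253 1
```

```text
t 5.1 pos [ 0.502  -0.267   0.2562] ydir -28.0 tilt 0.05 w 0.0165 F [-0.1 -0.1 -5. ] ff 78.3
turn units [ 0.001  0.    -0.645] shift(now) [ 0.547  -0.1003  0.0052] shift(after turn) [0.527  0.1775 0.0054] q [-0.55  0.17  1.22 -0.    1.75 -0.07]
```

Call:
send_rows([
  [[0,0,0,0,0,-0.04,-1],[0,0,0,0,0,-0.09,-1],[0,0,0,0,0,-0.12,-1],[0,0,0,0,0,-0.13,-1],[0,0,0,0,0,-0.12,-1],[0,0,0,0,0,-0.09,-1],[0,0,0,0,0,-0.055,-1],[0,0,0,0,0,0,-1]],
])

```text
clock: 6.1
ee_pos: [0.5017, -0.2668, 0.2544]
tcp_rot: [-2.2, -2.241, 0.001]
wrist_force: [-0.6, 0.1, -5.3]
width: 0.0169
finger_force: 78.2
```

Call:
send_rows([
  [[0.01,0.004,0,0,0,0,-1],[0.02,0.007,0,0,0,0,-1],[0.03,0.01,0,0,0,0,-1],[0.04,0.013,0,0,0,0,-1],[0.05,0.017,0,0,0,0,-1],[0.05,0.017,0,0,0,0,-1],[0.05,0.017,0,0,0,0,-1],[0.05,0.017,0,0,0,0,-1]],
])

```text
clock: 7.1
ee_pos: [0.5602, -0.0835, 0.2554]
tcp_rot: [2.2, 2.242, 0.001]
wrist_force: [-0.1, -0.2, -4.8]
width: 0.0169
finger_force: 78.2
```

```bash
python3 go.py .603 .051 .253 1
```

```text
t 7.1 pos [ 0.5602 -0.0835  0.2554] ydir 1.1 tilt 0.02 w 0.0169 F [-0.1 -0.2 -4.8] ff 78.2
turn units [ 0.    -0.     0.002] shift(now) [0.2228 0.0756 0.0041] shift(after turn) [0.2229 0.0753 0.004 ] q [-0.21  0.16  1.23  0.    1.74 -0.23]
```

Call:
send_rows([
  [[0.05,0.017,0,0,0,0,-1],[0.05,0.017,0,0,0,0,-1],[0.04,0.014,0,0,0,0,-1],[0.035,0.012,0,0,0,0,-1],[0.025,0.008,0,0,0,0,-1],[0.015,0.005,0,0,0,0,-1],[0.008,0.002,0,0,0,0,-1],[0,0,0,0,0,0,-1]],
])

```text
clock: 8.1
ee_pos: [0.6025, 0.0484, 0.2553]
tcp_rot: [2.202, 2.241, -0.0]
wrist_force: [-1.2, -0.2, -5.2]
width: 0.017
finger_force: 78.3
```

```bash
python3 go.py .603 .051 .222 1
python3 - <<'E'
from h import *
t=robot.capture("top");s=robot.capture("side")
f=lambda im,x,y:cv2.resize(im[y:y+133,x:x+133],(400,400),interpolation=cv2.INTER_CUBIC)
cv2.imwrite("pics/g2.png",np.hstack([f(t,260,150),f(s,270,170)]))
for n in("kettle","kettle_grip"):
  for c in("top","side"):
    z=.1085+(.165 if n!="kettle" else 0)
    for d in robot.pinpoint(c,n)[:1]:print(n,c,d,atz(c,d["xy"],z))
E
```

```text
t 8.1 pos [0.6025 0.0484 0.2553] ydir 1.0 tilt 0.02 w 0.017 F [-1.2 -0.2 -5.2] ff 78.3
turn units [-0.  0.  0.] shift(now) [0.0043 0.0009 0.0555] shift(after turn) [0.0043 0.0009 0.0555] q [ 0.02  0.28  1.11 -0.    1.76  0.  ]
kettle top {'xy': [325.7, 221.3], 'confidence': 0.68} [0.59847619 0.04639539 0.1085    ]
kettle side {'xy': [343.7, 246.4], 'confidence': 0.56} [0.60902958 0.04949652 0.1085    ]
kettle_grip top {'xy': [327.7, 214.6], 'confidence': 0.94} [0.59885044 0.04229778 0.2735    ]
kettle_grip side {'xy': [344.1, 205.4], 'confidence': 0.55} [0.60385308 0.04041559 0.2735    ]
```

View pics/g2.png

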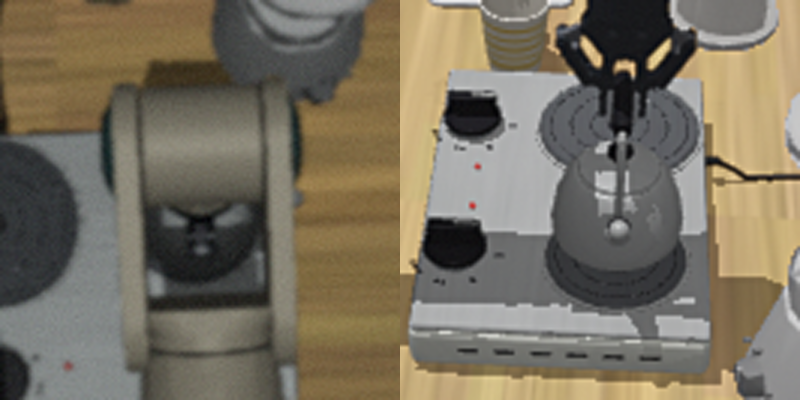

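Call:
send_rows([
  [[0.004,0.001,0,0,0,0,-1],[0,0,0.01,0,0,0,-1],[0,0,0.01,0,0,0,-1],[0,0,0.01,0,0,0,-1],[0,0,0.01,0,0,0,-1],[0,0,0.005,0,0,0,-1],[0,0,0.003,0,0,0,-1],[0,0,0,0,0,0,-1]],
])

```text
clock: 9.4
ee_pos: [0.603, 0.0511, 0.2265]
tcp_rot: [2.202, 2.241, -0.0]
wrist_force: [-0.0, -0.1, -4.2]
width: 0.0169
finger_force: 78.2
```

```bash
python3 go.py .603 .051 .2207 1
python3 - <<'E'
from h import *
s=robot.capture("side");t=robot.capture("top")
f=lambda im,x,y:cv2.resize(im[y:y+100,x:x+100],(600,600),interpolation=cv2.INTER_CUBIC)
v=f(s,290,190)
# expected plate ellipse and kettle foot ellipse if centred (at TCP)
p=robot.observe()["ee_pos"];a=np.linspace(0,6.28,80)
for c,r,z,col in(((.603,.051),.0725,.073,(0,255,0)),((p[0],p[1]),.055,p[2]-.1477,(0,0,255)),((p[0],p[1]),.042,p[2]+.019,(255,0,0))):
    for k in a:
        u=(proj("side",(c[0]+r*np.cos(k),c[1]+r*np.sin(k),z))-[290,190]+.5)*6;cv2.circle(v,tuple(int(x) for x in u),1,col,-1)
cv2.imwrite("pics/g3.png",v)
E
```

```text
t 9.4 pos [0.603  0.0511 0.2265] ydir 1.0 tilt 0.01 w 0.0169 F [-0.  -0.1 -4.2] ff 78.2
turn units [0. 0. 0.] shift(now) [-0.0001 -0.0001  0.0097] shift(after turn) [-0.0001 -0.0001  0.0097] q [ 0.02  0.28  1.15 -0.    1.71  0.01]
```

View pics/g3.png

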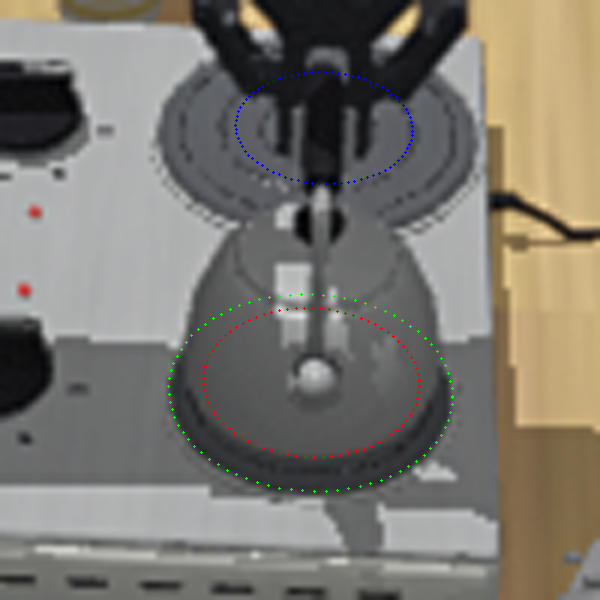

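The plate sits concentric with the green outline and the kettle's foot with the red one, so the kettle is centred. Setting it down now.

Call:
send_rows([
  [[0,0,0.003,0,0,0,-1],[0,0,0.003,0,0,0,-1],[0,0,0.002,0,0,0,-1],[0,0,0.001,0,0,0,-1],[0,0,0.001,0,0,0,-1],[0,0,0,0,0,0,-1],[0,0,0,0,0,0,-1],[0,0,0,0,0,0,-1]],
])

```text
clock: 10.5
ee_pos: [0.6031, 0.0511, 0.2208]
tcp_rot: [2.201, 2.241, 0.0]
wrist_force: [-1.5, -0.4, -1.7]
width: 0.0165
finger_force: 78.6
```

Call:
send_rows([
  [[0,0,0.001,0,0,0,-1],[0,0,0,0,0,0,-1],[0,0,0,0,0,0,-1],[0,0,0,0,0,0,1],[0,0,0,0,0,0,1],[0,0,0,0,0,0,1],[0,0,0,0,0,0,1],[0,0,0,0,0,0,1]],
])

```text
clock: 11.5
ee_pos: [0.6031, 0.0511, 0.2199]
tcp_rot: [2.202, 2.241, -0.0]
wrist_force: [-0.6, 0.1, 1.0]
width: 0.0857
finger_force: 0.0
```

Call:
send_rows([
  [[0,0,0,0,0,0,1],[0,0,-0.02,0,0,0,1],[0,0,-0.03,0,0,0,1],[0,0,-0.05,0,0,0,1],[0,0,-0.04,0,0,0,1],[0,-0.07,0,0,0,0,1],[0,-0.09,0,0,0,0,1],[0,-0.09,0,0,0,0,1]],
])

```text
clock: 12.5
ee_pos: [0.4517, 0.0484, 0.3055]
tcp_rot: [2.201, 2.24, 0.003]
wrist_force: [0.5, -0.3, 2.4]
width: 0.0852
finger_force: 0.0
```

```bash
python3 go.py .438 .048 .15 91
```

```text
t 12.5 pos [0.4517 0.0484 0.3055] ydir 1.0 tilt 0.13 w 0.0852 F [ 0.5 -0.3  2.4] ff 0.0
turn units [ 0.002  0.002 -2.   ] shift(now) [-0.0003 -0.0234  0.2591] shift(after turn) [ 0.0228 -0.0003  0.2592] q [ 0.03 -0.15  1.45 -0.    1.84  0.01]
```

Call:
send_rows([
  [[0,-0.023,0,0,0,0,1],[0,0,0,0,0,-0.2,1],[0,0,0,0,0,-0.22,1],[0,0,0,0,0,-0.22,1],[0,0,0,0,0,-0.22,1],[0,0,0,0,0,-0.22,1],[0,0,0,0,0,-0.22,1],[0,0,0,0,0,-0.2,1]],
])

```text
clock: 13.5
ee_pos: [0.4394, 0.0482, 0.3057]
tcp_rot: [0.577, 3.086, 0.001]
wrist_force: [-0.1, 0.4, -0.3]
width: 0.0853
finger_force: 0.0
```

Call:
send_rows([
  [[0,0,0.04,0,0,-0.2,1],[0,0,0.05,0,0,-0.2,1],[0,0,0.05,0,0,-0.1,1],[0,0,0.05,0,0,0,1],[0,0,0.04,0,0,0,1],[0,0,0.02,0,0,0,1],[0,0,0,0,0,0,1],[0,0,0,0,0,0,1]],
])

```text
clock: 14.5
ee_pos: [0.44, 0.0482, 0.1554]
tcp_rot: [-0.028, 3.139, -0.0]
wrist_force: [-0.1, -0.6, 0.0]
width: 0.085
finger_force: 0.0
```

```bash
python3 go.py .438 .048 .087 91
python3 - <<'E'
from h import *
s=robot.capture("side");t=robot.capture("top")
def f(im,x,y):return cv2.resize(im[y:y+110,x:x+110],(400,400),interpolation=cv2.INTER_CUBIC)
v=f(s,260,190);a=np.linspace(0,6.28,60)
for c,r,z,col in(((.603,.051),.0725,.073,(0,255,0)),((.603,.051),.055,.073,(0,0,255)),((.603,.051),.042,.238,(255,0,0)),((.438,.048),.033,.083,(0,255,255)),((.438,.048),.028,.109,(255,0,255))):
    for k in a:
        u=(proj("side",(c[0]+r*np.cos(k),c[1]+r*np.sin(k),z))-[260,190]+.5)*3.636;cv2.circle(v,tuple(int(x) for x in u),1,col,-1)
cv2.imwrite("pics/g4.png",np.hstack([v,f(t,270,190)]))
E
```

```text
t 14.5 pos [0.44   0.0482 0.1554] ydir 91.0 tilt 0.13 w 0.085 F [-0.1 -0.6  0. ] ff 0.0
turn units [-0.     0.003  0.   ] shift(now) [ 0.0035 -0.0003  0.114 ] shift(after turn) [ 0.0033 -0.0003  0.114 ] q [ 0.03 -0.15  1.75 -0.    1.54 -1.56]
```

View pics/g4.png

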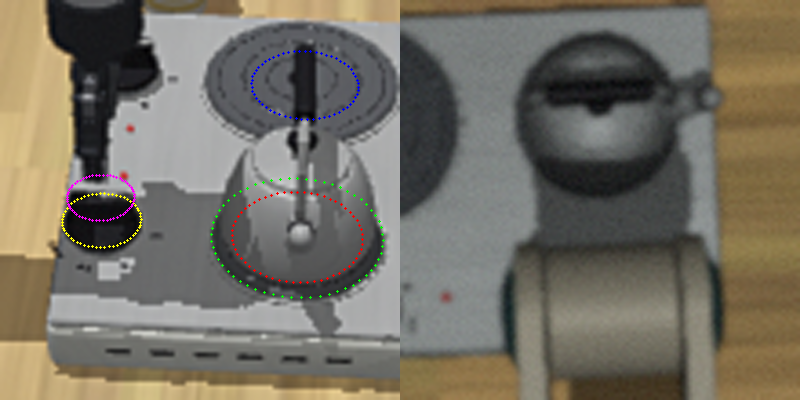

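The kettle is upright and centred on the small plate. In the side view the knob lies where predicted, inside the yellow ring. Descending onto the knob now.

Call:
send_rows([
  [[0.0035,0,0.02,0,0.003,0,1],[0,0,0.03,0,0,0,1],[0,0,0.03,0,0,0,1],[0,0,0.02,0,0,0,1],[0,0,0.01,0,0,0,1],[0,0,0.004,0,0,0,1],[0,0,0,0,0,0,1],[0,0,0,0,0,0,1]],
])

```text
clock: 15.6
ee_pos: [0.4374, 0.0481, 0.086]
tcp_rot: [0.028, -3.14, 0.0]
wrist_force: [-0.5, -0.4, 0.6]
width: 0.0854
finger_force: 0.0
```

Call:
send_rows([
  [[0,0,0,0,0,0,-1],[0,0,0,0,0,0,-1],[0,0,0,0,0,0,-1],[0,0,0,0,0,0,-1],[0,0,0,0,0,0,-1],[0,0,0,0,0,0,-1],[0,0,0,0,0,0,-1],[0,0,0,0,0,0,-1]],
], grip_force=60)

```text
clock: 16.6
ee_pos: [0.4371, 0.0495, 0.086]
tcp_rot: [0.029, -3.139, -0.004]
wrist_force: [-1.1, 6.5, 3.1]
width: 0.0148
finger_force: 63.2
```

```bash
python3 go.py .438 .048 .079 91
```

```text
t 16.6 pos [0.4371 0.0495 0.086 ] ydir 91.1 tilt 0.2 w 0.0148 F [-1.1  6.5  3.1] ff 63.2
turn units [ 0.004 -0.003  0.001] shift(now) [-0.0015 -0.0026  0.0116] shift(after turn) [-0.0015 -0.0025  0.0116] q [ 0.03 -0.09  1.84  0.    1.4  -1.56]
```

Call:
send_rows([
  [[0,0.003,0,0,0,0,-1],[0,0,0.002,0,0,0,-1],[0,0,0.003,0,0,0,-1],[0,0,0.003,0,0,0,-1],[0,0,0.003,0,0,0,-1],[0,0,0.003,0,0,0,-1],[0,0,0,0,0,0,-1],[0,0,0,0,0,0,-1]],
])

```text
clock: 17.6
ee_pos: [0.4372, 0.0497, 0.078]
tcp_rot: [0.028, -3.14, 0.001]
wrist_force: [-4.3, -0.2, 9.2]
width: 0.0152
finger_force: 64.4
```

Call:
send_rows([
  [[0,0,0.002,0,0,0,-1],[0,0,0.002,0,0,0,-1],[0,0,0,0,0,0,-1],[0,0,0,0,0,0,-1],[0,0,0,0,0,0,-1],[0,0,0,0,0,0,-1],[0,0,0,0,0,0,-1],[0,0,0,0,0,0,-1]],
])

```text
clock: 18.6
ee_pos: [0.4374, 0.0498, 0.0777]
tcp_rot: [0.028, -3.14, 0.001]
wrist_force: [-14.4, -1.4, 26.6]
width: 0.0148
finger_force: 66.7
```

Call:
send_rows([
  [[0,0,-0.001,0,0,0.1,-1],[0,0,0,0,0,0.19,-1],[0,0,0,0,0,0.21,-1],[0,0,0,0,0,0.21,-1],[0,0,0,0,0,0.21,-1],[0,0,0,0,0,0.21,-1],[0,0,0,0,0,0.15,-1],[0,0,0,0,0,0.057,-1]],
])

```text
clock: 19.6
ee_pos: [0.4377, 0.0512, 0.0778]
tcp_rot: [-1.552, -2.73, -0.003]
wrist_force: [-9.6, 6.2, 21.1]
width: 0.0147
finger_force: 65.7
```

```bash
python3 go.py .438 .05 .086 30.8; python3 -c "
from h import *
s=robot.observe();print(np.round(s['torque'],3))"
```

```text
t 19.6 pos [0.4377 0.0512 0.0778] ydir 30.8 tilt 0.16 w 0.0147 F [-9.6  6.2 21.1] ff 65.7
turn units [ 0.001 -0.003 -0.001] shift(now) [-0.0019 -0.0005 -0.0136] shift(after turn) [-0.0019 -0.0005 -0.0136] q [ 0.03 -0.08  1.84  0.    1.38 -0.51]
[0.88  1.806 0.068]
```

Call:
send_rows([
  [[0,0,-0.003,0,0,0,-1],[0,0,-0.004,0,0,0,-1],[0,0,-0.004,0,0,0,-1],[0,0,-0.004,0,0,0,-1],[0,0,-0.001,0,0,0,-1],[0,0,0,0,0,0,-1],[0,0,0,0,0,0,-1],[0,0,0,0,0,0,-1]],
])

```text
clock: 20.6
ee_pos: [0.4375, 0.0511, 0.0853]
tcp_rot: [-1.549, -2.731, -0.003]
wrist_force: [-1.0, 7.0, 5.2]
width: 0.0146
finger_force: 63.3
```

```bash
python3 go.py .438 .05 .086 30.8
```

```text
t 20.6 pos [0.4375 0.0511 0.0853] ydir 30.9 tilt 0.18 w 0.0146 F [-1.   7.   5.2] ff 63.3
turn units [ 0.001 -0.004  0.002] shift(now) [-0.0021 -0.0002 -0.0012] shift(after turn) [-0.0021 -0.0002 -0.0012] q [ 0.03 -0.09  1.84  0.    1.39 -0.51]
```

Now open, rise, and back away so I can check.

Call:
send_rows([
  [[0,0,0,0,0,0,1],[0,0,0,0,0,0,1],[0,0,0,0,0,0,1],[0,0,0,0,0,0,1],[0,0,0,0,0,0,1],[0,0,0,0,0,0,1],[0,0,-0.02,0,0,0,1],[0,0,-0.03,0,0,0,1]],
])

```text
clock: 21.6
ee_pos: [0.4369, 0.0499, 0.1156]
tcp_rot: [-1.549, -2.73, 0.002]
wrist_force: [-0.6, 0.4, 0.6]
width: 0.0855
finger_force: 0.0
```

Call:
send_rows([
  [[0,0,-0.06,0,0,0,1],[0,0,-0.08,0,0,0,1],[0,0,-0.08,0,0,0,1],[0.04,-0.07,0,0,0,0,1],[0.04,-0.08,0,0,0,0,1],[0.04,-0.08,0,0,0,0,1],[0.03,-0.08,0,0,0,0,1],[0,0,0,0,0,0,1]],
])

```text
clock: 22.6
ee_pos: [0.2303, 0.0316, 0.2496]
tcp_rot: [1.548, 2.727, 0.004]
wrist_force: [-0.3, -0.2, 0.8]
width: 0.0852
finger_force: 0.0
```

Run:
```python
from h import *
s=robot.capture("side");t=robot.capture("top");print(robot.observe()["ee_pos"],robot.observe()["clock"])
def f(im,x,y,w):return cv2.resize(im[y:y+w,x:x+w],(400,400),interpolation=cv2.INTER_CUBIC)
def ang(cam,xy): pass
cv2.imwrite("pics/g5.png",np.hstack([f(s,260,190,110),f(t,270,190,110)]))
for c in("top","side"):
  for n,z in(("kettle",.073),("kettle_grip",.238)):
    for d in robot.pinpoint(c,n)[:1]:print(c,n,np.round(d["xy"],1),d["confidence"],atz(c,d["xy"],z).round(4))
  for l in(1.05,0): print(c,"tip px",l,proj(c,(.438+.024*np.cos(l-.016),.050-.024*np.sin(l-.016),.109)).round(1),"axis",proj(c,(.438,.05,.109)).round(1))
```

```text
[0.23175028 0.03181889 0.24822331] 22.7
top kettle [324.6 220.6] 0.58 [0.6046 0.0494 0.073 ]
top kettle_grip [322.1 212. ] 0.81 [0.6109 0.0572 0.238 ]
top tip px 1.05 [332.6 269.3] axis [325.9 273.5]
top tip px 0 [325.6 265.6] axis [325.9 273.5]
side kettle [342.5 250.6] 0.92 [0.6062 0.0684 0.073 ]
side kettle_grip [343.1 213.6] 0.77 [0.6022 0.0473 0.238 ]
side tip px 1.05 [290.6 248.2] axis [287.3 243.4]
side tip px 0 [295.2 243.7] axis [287.3 243.4]
```

View pics/g5.png

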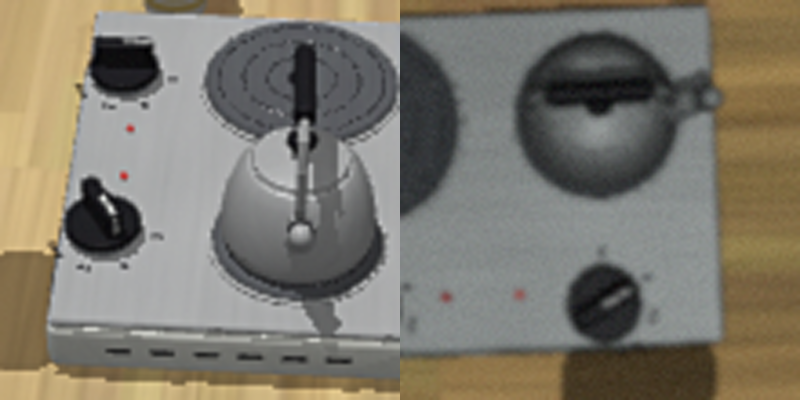

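The final picture shows the kettle upright and centred on the small plate. The right knob's pointer aims at the single dot, with the tip at about (632,288) and the dot at (648,276). The left knob is still off, and the robot is clear of everything.

```bash
python3 -c "
from station import robot
print(robot.close_job())"
```

```text
the job is handed in; nothing more can be done
None
```

The kettle is standing upright in the middle of the smaller (right) plate, and its knob is set to low and sprung back out. The left knob, mug and canister were left alone, and the job was handed in at about 23 s on the robot's clock (limit 54 s).

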